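Free the burnishing bit from its left-hand clamp and rack the bits by size

ROBOT

A 6-joint arm with a two-finger parallel gripper is mounted at the origin on the work surface. World frame = base frame: x ahead of the robot, y to its left, z up, the work surface at z = 0. Lengths are in m, angles in rad, forces in N, time in s.
With the tool pointing down it reaches from about 0.35 to 0.875 m from the base axis. Payload 15.5 kg.
Tool frame: the origin (TCP) lies midway between the tips of the shut fingers; the grasp point (between the pads) lies 19 mm behind it (ctrl.hold_point_z is the distance from the TCP to the grasp point, in m); z points along the fingers, y is the line along which they close (so a half turn about z gives the same grasp; the last joint's range is limited). The gripper opens to 85 mm and grips with 20 to 120 N. Pads are 22 mm wide; open, the fingers measure 114 mm over their backs; the gripper's body (76 mm by 85 mm) begins 54 mm behind the grasp point. The pads swing forward as they close: fully open they stand 13 mm farther back than shut.
Start: joints at [1.028, 0.494, 1.345, -0, 1.302, -0.096], TCP at [0.271, 0.563, 0.201] pointing down, gripper open.
Joint ranges: [-2.91, 2.91], [-0.82, 2.16], [0.22, 2.67], [-1.22, 4.37], [0.12, 2.79], [-3.08, 3.08]. Speed limits (rad/s): [1.89, 1.89, 2.57, 3.01, 3.01, 3.01].

INTERFACE

Orientations are given as a unit quaternion [x, y, z, w].
In Python, from station import ctrl gives the robot as it stands.
- The arm moves only by the shell command python3 -m creep 'ROWS' [OPENING]. ROWS is JSON, a list that holds one entry, the list of rows, each a list of 4 numbers: the shift along the world's x, y, z in units of 30 mm (1.0 is 30 mm), then the turn about the world's z in units of 6 degrees (1.0 is 6 degrees). A call has exactly 10 rows; each row shifts and turns the commanded pose from where the row before left it; what a row does not reach is not made up. A row lasts 1/10 s, in which the tool goes at most 50 mm and 8.59 degrees, less where a joint would pass 70% of its speed; a pose out of reach is approached as far as the arm can. A call is refused whole if a number of a shift passes 1 or a number of a turn 1, either way. A call with a gripper value outside its range is refused whole. OPENING is the opening in per cent of the stroke, from 0 (shut) to 100 (fully open), set as the call begins (- or left out, the last holds). The fingers move at their own pace and stop on an object; the grip force is fixed at half the most. Time passes only in rows, so rows that do not move let the fingers close, or fill a call up. It gives the time, the measured TCP pose, the force, the opening and the grip force at its end, in the units of the state.
- ctrl.get_state(): the state, without advancing time (a new reading comes with each control period).
- ctrl.get_image(name): name is "side" or "top" or "wrist"; returns a dict with "image" (420x560x3 uint8, red, green, blue), "depth" (420x560 float32, m along the optical axis (not along the pixel's ray), 0 where there is no reading), "fov_y" (degrees; the focal length in pixels is half the picture's height over the tangent of half this angle, whatever the lens; pixels are square), "cx", "cy" (the principal point, pixels), "rvec" (rotation vector, rad) and "tvec" (3), from world to camera coordinates, as OpenCV has them. Camera axes: x right, y down, z forward; pixel columns grow to the right and rows downward; lengths in m; the calibration is good to about 2 mm. A picture is of the moment at which its call begins.
- ctrl.close_job(): hands the job in; it is judged then, once.
Trained networks look in a picture, given as the dict that the camera call returned (one of the last four; its "shot" number tells which), for a name from the list of things; names that differ only in an ending like _2 or _b are one class to them, and where a whole thing is asked for, a point or a joint stands for the part that bears it (a point fixed in the world has none). Each returns a list of dicts, best first, with "confidence" (0 to 1); they miss things now and then, are a little off and sometimes report something else, mostly with a low value. They report only what shows in the picture. A call takes as long as a camera call. They do not tell look-alikes from the thing itself.
- ctrl.recognise(picture, label): "centre" ([x, y, z] in m, in world coordinates, good to about 4 mm: the middle of the surface that is visible of it).
- ctrl.spot_point(picture, label): "centre" ([x, y, z] in m, in world coordinates, good to about 4 mm: a listed point, or the origin of a listed thing).
The state is a dict: "t": time; "joint_positions": joint angles; "joint_velocities": joint speeds; "tau": joint torques, N m; "position": TCP position; "orientation": TCP orientation; "contact_force": force on the tool from outside, world axes, zero at the start; "wrist_torque": the same for the moment, N m; "opening": finger opening in m; "gripper_force": force on a finger pad.
Only numpy, scipy, OpenCV 4.12 (cv2) and the standard library are available. Lean on these libraries where they do the work, as an engineer would, in place of code of your own. Each camera call takes 0.05 s, during which the arm holds its last target. There are 200 camera calls.

TASK

The clamp knob on the green burnishing machine has a left-hand thread: unscrew it by turning it clockwise (seen from above), never tightening it, until the white line on the knob stands at the red line engraved on the clamp, and leave it there. Then draw the medium bit straight out of the clamp and click it fully home into the middle clip of the rail; click the loose small bit into the empty end clip, so that the rail runs large, medium, small, with all grip blocks on the same side as the large one. Leave the glue bottle, the wax tin, the paint jar and the thread spool where they stand.

Things in the scene. Friction and masses are not known exactly. Their poses are not given: they have to be found in the camera images.
- knob (a joint): clamp knob, rad: 0 is tight, grows clockwise seen from above; at 2.6 its white line points at the red line; it could go on to 3.4. Starts at 0.35 to 1.0. Takes about 0.15 N m, stays where left, climbs 2.5 mm per rad and lifts a locking foot out of the neck of the bit's shank: the bit can be drawn from about 2.0 on
- knob_grip (a point): grip point of the black knob, on its vertical axis, 10 mm below the top of its bar (44 mm long, 14 mm thick, 32 mm tall, on a disc 44 mm wide, 6 mm thick) and 28 mm above the disc's underside. x: along the bar to the end with the white line; z up. 87 mm above the bench at 0 rad; the clamp's flat top (50 x 64 mm) is at 58 mm
- open_mark (a point): the red line engraved on the clamp's top, at its edge 28 mm from the knob's axis
- clamp_seat (a point): centre of the medium bit's block while clamped, 40 mm above the bench; x: along the shank into the clamp (knob's axis 72 mm to +x); z up. Draw the bit out to -x: after 35 mm its end is clear of the clamp's roof and it can be lifted. A rest 22 mm wide is under the block; a green motor, 80 mm tall, reaches 170 mm to +x
- bit_m_block (a point): medium, clamped at the start: bit, 128 mm long: square brass grip block (28 mm each way); to +x a steel shank, 16 mm thick, 14 to 84 mm from the block's centre (6 mm neck at 68 to 76 mm); to -x a grooved wooden head, 30 mm long, 20 mm thick. About 0.1 kg, balanced within the block. Point: the block's centre; z up
- bit_s_block (a point): small, loose on the bench at the start: bit, 128 mm long: square brass grip block (28 mm each way); to +x a steel shank, 16 mm thick, 14 to 84 mm from the block's centre (6 mm neck at 68 to 76 mm); to -x a grooved wooden head, 30 mm long, 12 mm thick. About 0.1 kg, balanced within the block. Point: the block's centre; z up
- clip_mid (a point): middle clip of the rail: jaws 20 mm long, tops 48 mm high, mouth 12 mm; a shank snaps in from above (8 N or so). Point: the shank's axis when home, 40 mm above the bench. x: from block to shank; the block's centre belongs about 34 (25 to 45) mm to -x of here, before the rail's front face (11 mm to -x)
- clip_end (a point): empty end clip of the rail: jaws 20 mm long, tops 48 mm high, mouth 12 mm; a shank snaps in from above (8 N or so). Point: the shank's axis when home, 40 mm above the bench. x: from block to shank; the block's centre belongs about 34 (25 to 45) mm to -x of here, before the rail's front face (11 mm to -x)
- large_bit (a point): centre of the 28 mm grip block of the large bit (head 27 mm in diameter), fixed in the other end clip of the rail, 62 mm from the middle one
- glue_mid (a point): blue glue bottle, 44 mm in diameter, 130 mm tall, standing loose close beside the clamp; this point is half-way up. Leave alone
- wax_mid (a point): aluminium wax tin, 52 mm in diameter, 45 mm tall, loose behind the rail; this point is half-way up. Leave alone
- paint_mid (a point): amber jar of edge paint with a black cap, 44 mm in diameter, 80 mm tall, loose; this point is half-way up. Leave alone
- spool_mid (a point): dark red thread spool, 38 mm in diameter, 50 mm tall, standing loose; this point is half-way up. Leave alone
There are look-alikes about, which are no part of the job. Leave any orange look-alike of the part that bears knob alone.

How it is judged:
By the outcome, as a careful person would: the job done as asked, in the order asked, and still so for the second after the job is handed in, with the robot touching nothing.
It also fails if it takes over 72 s, if anything falls off the work surface, if the arm or the gripper's body presses on something with over 40 N, if the wrist force passes 120 N, or if a joint passes its speed limit or range.

## Working session

There is one attempt and no reset: what is moved stays moved. The work goes in short steps, Python scripts to look and compute and a shell command to move; the robot and the scene stay as the last step left them, time stands still between calls to the robot, and variables do not carry over. Pictures are saved under pics/ and viewed, at most 16 in all, crops included, and the job is handed in when it is done.

```bash
mkdir -p pics; cat > h.py <<'E'
import numpy as np, cv2
from station import ctrl
def save(p,n): cv2.imwrite('pics/'+n,p['image'][:,:,::-1])
def K(p):
    f=210/np.tan(np.radians(p['fov_y'])/2); return np.array([[f,0,p['cx']],[0,f,p['cy']],[0,0,1]])
def proj(p,X): return cv2.projectPoints(np.float64(X).reshape(-1,3),p['rvec'],p['tvec'],K(p),None)[0].reshape(-1,2)
def world(p,u,v,d=None):
    d=p['depth'][v,u] if d is None else d
    R=cv2.Rodrigues(np.float64(p['rvec']))[0]
    return R.T@(np.linalg.inv(K(p))@[u,v,1]*d-np.ravel(p['tvec']))
def onplane(p,u,v,z):
    a=world(p,u,v,1.);b=world(p,u,v,2.);return a+(b-a)*(z-a[2])/(b[2]-a[2])
E
python3 - <<'E'
from h import *
print(ctrl.get_state())
for c in ['top','side']:
    p=ctrl.get_image(c);save(p,c+'1.png')
    for l in 'knob_grip open_mark clamp_seat bit_m_block bit_s_block clip_mid clip_end large_bit glue_mid wax_mid paint_mid spool_mid'.split():
        r=ctrl.spot_point(p,l)
        print(c,l,[(np.round(q['centre'],3).tolist(),round(q['confidence'],2),proj(p,q['centre']).round().tolist()[0]) for q in r[:3]])
E
```

```text
{'t': 0.0, 'joint_positions': array([ 1.02749823e+00,  4.94207527e-01,  1.34615189e+00,  2.05590132e-06,
        1.30247372e+00, -9.55030832e-02]), 'joint_velocities': array([ 0.00145901,  0.00063702, -0.00224982, -0.00080265, -0.00021697,
       -0.00134215]), 'tau': array([-3.53715768e-04, -8.82143426e+01, -3.83884549e+01, -5.36651132e-04,
        9.88966611e-03, -6.58570252e-05]), 'position': array([0.27040216, 0.5630341 , 0.2004781 ]), 'orientation': array([ 2.22031746e-01,  9.75039240e-01, -5.88562639e-04, -1.95695756e-04]), 'contact_force': array([-0.23819229, -0.96505095,  0.37688204]), 'wrist_torque': array([-0.00554824, -0.01043776, -0.0161692 ]), 'gripper_force': 0.0, 'opening': 0.08545793026261667}
top knob_grip [([0.615, 0.233, 0.091], 0.61, [190.0, 186.0]), ([0.35, 0.323, 0.09], 0.53, [157.0, 281.0])]
top open_mark [([0.61, 0.258, 0.062], 0.89, [183.0, 190.0]), ([0.354, 0.352, 0.06], 0.74, [149.0, 279.0]), ([0.557, -0.005, 0.016], 0.33, [274.0, 208.0])]
top clamp_seat [([0.542, 0.23, 0.042], 0.77, [194.0, 213.0]), ([0.284, 0.338, 0.042], 0.77, [155.0, 304.0])]
top bit_m_
[... 988 characters left out ...]
5, 0.039], 0.96, [168.0, 155.0]), ([0.542, 0.224, 0.037], 0.65, [267.0, 168.0])]
side bit_m_block [([0.54, 0.229, 0.034], 0.79, [267.0, 168.0]), ([0.656, -0.254, 0.021], 0.53, [369.0, 316.0])]
side bit_s_block []
side clip_mid [([0.538, -0.243, 0.038], 0.64, [316.0, 319.0])]
side clip_end [([0.555, -0.307, 0.042], 0.76, [333.0, 344.0])]
side large_bit [([0.487, -0.196, 0.039], 0.64, [287.0, 305.0]), ([0.556, -0.004, 0.01], 0.31, [294.0, 238.0])]
side glue_mid [([0.627, 0.143, 0.064], 0.73, [306.0, 177.0])]
side wax_mid [([0.656, -0.252, 0.022], 0.66, [368.0, 315.0])]
side paint_mid [([0.726, -0.032, 0.042], 0.62, [365.0, 226.0])]
side spool_mid [([0.383, 0.026, 0.026], 0.72, [222.0, 237.0])]
```

View pics/top1.png

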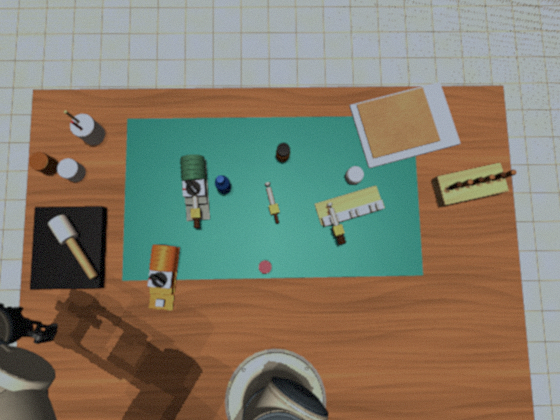

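View pics/side1.png

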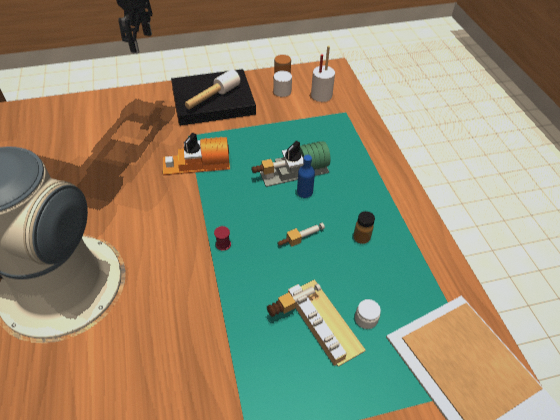

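Both pictures match the reports. The green machine's knob is at about (190,186) in the top view and the orange look-alike is at (157,281). The rail is at (350,207) and the small bit at (273,205). I'll move over the knob to read its angle.

```bash
python3 -m creep '[[[1,-0.96,0.2,0.8],[1,-0.96,0.2,0.8],[1,-0.96,0.2,0.8],[1,-0.96,0.2,0.8],[1,-0.96,0.2,0.8],[1,-0.96,0.2,0.8],[1,-0.96,0.2,0.8],[1,-0.96,0.2,0.8],[0.5,-0.96,0.2,0.8],[0.2,-0.7,0.2,0.8]]]' 60
python3 - <<'E'
from h import *
for i in range(6): p=ctrl.get_image('wrist')
save(p,'w1.png'); print(ctrl.get_state()['position'],ctrl.get_state()['joint_positions'])
for l in 'knob_grip open_mark clamp_seat bit_m_block glue_mid'.split():
    print(l,[(np.round(q['centre'],4).tolist(),round(q['confidence'],2),proj(p,q['centre']).round().tolist()[0]) for q in ctrl.spot_point(p,l)[:3]])
E
```

```text
t: 2.3
position: [0.5331, 0.2812, 0.2611]
orientation: [-0.195, 0.981, -0.0, 0.0]
contact_force: [-0.3, 0.1, 0.5]
opening: 0.051
gripper_force: 0.0
[0.53118665 0.28385944 0.26086826] [ 3.91525177e-01  4.11178780e-01  1.31865480e+00  2.19358273e-04
  1.41203633e+00 -1.56868320e+00]
knob_grip [([0.6164, 0.2335, 0.0869], 0.68, [203.0, 231.0])]
open_mark [([0.6109, 0.2613, 0.0596], 0.92, [234.0, 227.0]), ([0.3546, 0.3506, 0.0608], 0.81, [421.0, 18.0]), ([0.5531, -0.0016, 0.0145], 0.69, [28.0, 79.0])]
clamp_seat [([0.5444, 0.2288, 0.0411], 0.6, [229.0, 156.0])]
bit_m_block [([0.541, 0.2237, 0.0401], 0.96, [226.0, 151.0])]
glue_mid [([0.6279, 0.146, 0.0657], 0.79, [123.0, 204.0])]
```

View pics/w1.png

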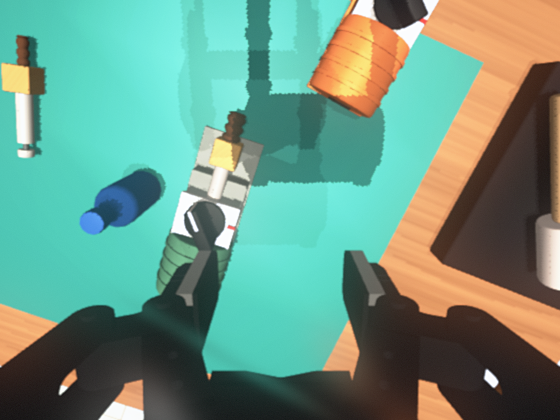

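```bash
python3 - <<'E'
from h import *
p=ctrl.get_image('wrist')
out=[]
for z in (0.098,0.058):
    c=np.array([0.616,0.233]);h=0.04
    W=[[c[0]+h,c[1]+h,z],[c[0]+h,c[1]-h,z],[c[0]-h,c[1]-h,z],[c[0]-h,c[1]+h,z]]
    M=cv2.getPerspectiveTransform(np.float32(proj(p,W)),np.float32([[0,0],[400,0],[400,400],[0,400]]))
    out.append(cv2.warpPerspective(p['image'],M,(400,400),flags=cv2.INTER_CUBIC))
cv2.imwrite('pics/k1.png',np.hstack(out)[:,:,::-1])
# machine axis: seat->knob etc; red mark pixels
im=p['image'].astype(int); m=(im[...,0]>150)&(im[...,1]<110)&(im[...,2]<110)
v,u=np.nonzero(m); k=(abs(u-234)<15)&(abs(v-227)<15)
for a,b in zip(u[k],v[k]): print(a,b,onplane(p,int(a),int(b),.058).round(4))
E
```

```text
228 226 [0.613  0.2554 0.058 ]
229 226 [0.6126 0.2564 0.058 ]
230 227 [0.6132 0.2578 0.058 ]
231 227 [0.6128 0.2588 0.058 ]
```

View pics/k1.png

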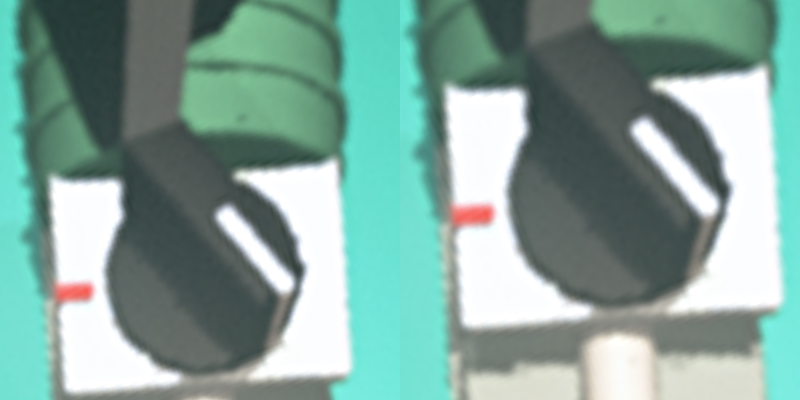

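The line's yaw is about 222° and the mark's about 94°, so it needs about 128° clockwise. The knob axis is at about (0.6155, 0.2305). I'll align and descend partway.

```bash
python3 -m creep '[[[0.7,-0.45,-0.4,0.8],[0.7,-0.45,-0.4,0.8],[0.7,-0.45,-0.4,0.8],[0.7,-0.45,-0.4,0.85],[0,0,-0.5,0],[0,0,-0.5,0],[0,0,-0.5,0],[0,0,-0.5,0],[0,0,-0.5,0],[0,0,-0.4,0]]]' 37
python3 - <<'E'
from h import *
for i in range(4): p=ctrl.get_image('wrist')
save(p,'w2.png'); s=ctrl.get_state(); o=s['orientation'];print(s['position'],s['joint_positions'],np.degrees(2*np.arctan2(o[1],o[0]))-90)
E
```

```text
t: 3.9
position: [0.6153, 0.2293, 0.1251]
orientation: [-0.357, 0.934, 0.0, -0.0]
contact_force: [0.3, 1.3, 0.7]
opening: 0.0317
gripper_force: 0.0
[0.61574277 0.22933731 0.12633518] [ 2.65683733e-01  6.10886272e-01  1.34488792e+00  4.60150716e-05
  1.18569261e+00 -2.03548005e+00] 131.8459825362848
```

View pics/w2.png

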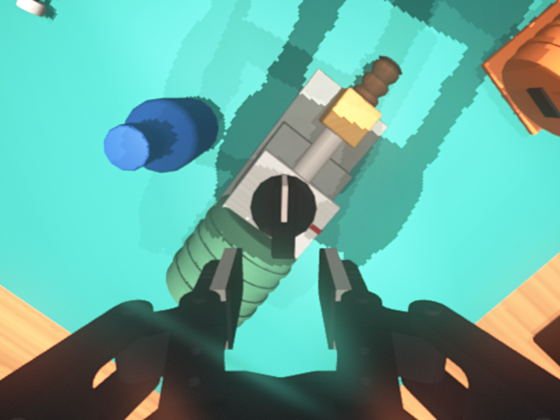

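The bar and white line stand upright at column 284, centred between the fingers (midpoint 282). The bottle (150,145) is well clear. I'll descend, then close.

```bash
python3 -m creep '[[[0,0.03,-0.35,0],[0,0,-0.35,0],[0,0,-0.35,0],[0,0,-0.35,0],[0,0,-0.33,0],[0,0,0,0],[0,0,0,0],[0,0,0,0],[0,0,0,0],[0,0,0,0]]]' 37
python3 -m creep '[[[0,0,0,0],[0,0,0,0],[0,0,0,0],[0,0,0,0],[0,0,0,0],[0,0,0,0],[0,0,0,0],[0,0,0,0],[0,0,0,0],[0,0,0,0]]]' 0
```

```text
t: 5.1
position: [0.6158, 0.2301, 0.0746]
orientation: [-0.357, 0.934, -0.0, 0.0]
contact_force: [-0.6, 0.8, -0.4]
opening: 0.0317
gripper_force: 0.0
t: 6.1
position: [0.6156, 0.2301, 0.0742]
orientation: [-0.357, 0.934, 0.0, -0.0]
contact_force: [0.3, 0.5, 0.9]
opening: -0.0
gripper_force: 0.0
```

```bash
python3 - <<'E'
from h import *
p=ctrl.get_image('wrist');q=ctrl.get_image('side'); s=ctrl.get_state(); print(s['opening'],s['gripper_force'],s['position'],s['orientation'])
for l in ['knob_grip']:
  for r in (p,q): print([(x['centre'],x['confidence']) for x in ctrl.spot_point(r,l)])
a=cv2.resize(q['image'][120:200,240:340],(500,400),interpolation=cv2.INTER_CUBIC)
b=p['image'][:400,120:420]
cv2.imwrite('pics/c3.png',np.hstack([b,a])[:,:,::-1])
E
```

```text
-0.00020012317387708796 0.0 [0.61562693 0.23006617 0.07416432] [-3.57110762e-01  9.34062044e-01 -2.33340082e-05  7.46566866e-06]
[([0.614, 0.233, 0.0872], 0.95)]
[([0.6134, 0.2306, 0.0894], 0.78), ([0.3549, 0.3273, 0.0848], 0.73)]
```

View pics/c3.png

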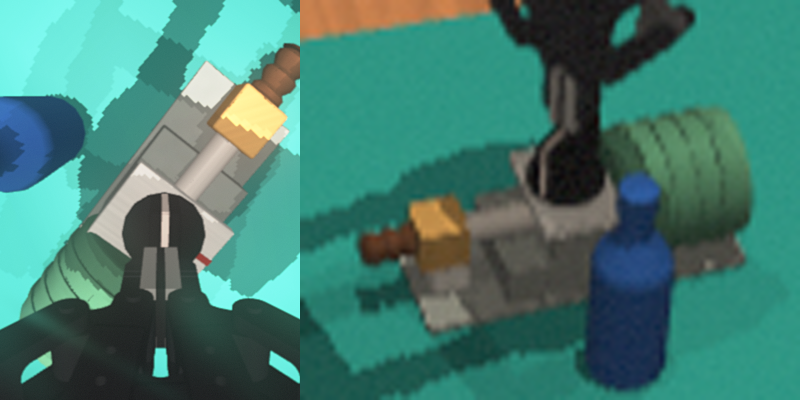

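```bash
python3 - <<'E'
from h import *
p=ctrl.get_image('wrist');q=ctrl.get_image('side')
s=ctrl.get_state();t=s['position'];print(t)
X=[t,t+[0,0,.019],[.6155,.2305,.098],[.6155,.2305,.066]]
print(proj(p,X).round(),proj(q,X).round())
# depth along wrist column through fingers and bar
for v in range(180,300,10): print(v,[world(p,u,v).round(3).tolist() for u in (262,272,283,295,308)])
E
```

```text
[0.61561032 0.23007117 0.07416688]
[[283. 241.]
 [283. 257.]
 [284. 262.]
 [283. 235.]] [[294. 152.]
 [294. 147.]
 [294. 145.]
 [293. 154.]]
180 [[0.602, 0.203, 0.06], [0.598, 0.207, 0.06], [0.595, 0.212, 0.06], [0.594, 0.221, 0.032], [0.587, 0.224, 0.048]]
190 [[0.606, 0.207, 0.06], [0.602, 0.211, 0.06], [0.598, 0.215, 0.06], [0.594, 0.22, 0.06], [0.591, 0.227, 0.049]]
200 [[0.608, 0.21, 0.066], [0.603, 0.211, 0.077], [0.598, 0.215, 0.08], [0.595, 0.22, 0.077], [0.594, 0.229, 0.059]]
210 [[0.612, 0.213, 0.067], [0.602, 0.211, 0.095], [0.599, 0.215, 0.096], [0.596, 0.219, 0.094], [0.596, 0.23, 0.068]]
220 [[0.616, 0.216, 0.067], [0.605, 0.214, 0.098], [0.601, 0.217, 0.1], [0.598, 0.221, 0.1], [0.6, 0.234, 0.067]]
230 [[0.62, 0.22, 0.067], [0.608, 0.217, 0.099], [0.604, 0.22, 0.1], [0.601, 0.224, 0.099], [0.604, 0.238, 0.067]]
240 [[0.624, 0.224, 0.067], [0.611, 0.219, 0.099], [0.608, 0.223, 0.1], [0.604, 0.227, 0.1], [0.608, 0.241, 0.068]]
250 [[0.628, 0.227, 0.068], [0.61, 0.219, 0.113], [0.607, 0.222, 0.113], [0.603, 0.225, 0.115], [0.612, 0.245, 0.068]]
260 [[0.615, 0.218, 0.114], [0.61, 0.219, 0.122], [0.607, 0.222, 0.122], [0.604, 0.226, 0.121], [0.604, 0.233, 0.112]]
270 [[0.611, 0.216, 0.132], [0.61, 0.219, 0.13], [0.607, 0.222, 0.13], [0.604, 0.225, 0.131], [0.604, 0.232, 0.122]]
280 [[0.611, 0.216, 0.138], [0.61, 0.219, 0.137], [0.607, 0.222, 0.138], [0.605, 0.225, 0.137], [0.604, 0.231, 0.131]]
290 [[0.611, 0.217, 0.145], [0.61, 0.22, 0.143], [0.608, 0.222, 0.143], [0.604, 0.224, 0.145], [0.6, 0.226, 0.149]]
```

```bash
python3 - <<'E'
from h import *
for n in ('wrist','side'):
    p=ctrl.get_image(n); R=cv2.Rodrigues(np.float64(p['rvec']))[0]; print(n,'cam',(-R.T@np.ravel(p['tvec'])).round(3))
    v,u=np.mgrid[0:420,0:560]; d=p['depth']; P=((np.stack([u,v,np.ones_like(u)],-1)@np.linalg.inv(K(p)).T*d[...,None])-np.ravel(p['tvec']))@R
    a=np.radians(42); D=P-[.6155,.2301,0]; along=D[...,0]*np.cos(a)+D[...,1]*np.sin(a); lat=-D[...,0]*np.sin(a)+D[...,1]*np.cos(a)
    m=(d>0)&(abs(along)<.035)&(abs(lat)<.045)&(P[...,2]>.062)&(P[...,2]<.17)
    for z in np.arange(.062,.17,.006):
        k=m&(abs(P[...,2]-z-.003)<.003)
        if k.sum(): print(round(z,3),k.sum(),'along',(np.percentile(along[k],[2,98])*1e3).round(),'lat',(np.percentile(lat[k],[2,98])*1e3).round())
E
```

```text
wrist cam [0.564 0.182 0.248]
0.062 2503 along [-21.  13.] lat [-43.  20.]
0.068 1237 along [-23.  23.] lat [-44.  19.]
0.074 1586 along [-23.  34.] lat [-44.   2.]
0.08 200 along [-23.  30.] lat [-32.   7.]
0.086 113 along [-23. -21.] lat [-5.  7.]
0.092 182 along [-23.  -7.] lat [-6.  8.]
0.098 1073 along [-22.  -6.] lat [-6.  7.]
0.104 20 along [-12. -11.] lat [-7.  4.]
0.11 309 along [-12.  -7.] lat [-13.  10.]
0.116 464 along [-12.  -7.] lat [-14.  12.]
0.122 540 along [-12.  -7.] lat [-14.  12.]
0.128 596 along [-12.  -7.] lat [-14.  12.]
0.134 450 along [-12.  -7.] lat [-14.  12.]
0.14 996 along [-13.  10.] lat [-9.  6.]
0.146 1148 along [-15.   6.] lat [-27.  24.]
0.152 3077 along [-15.   7.] lat [-34.  31.]
0.158 6524 along [-14.   7.] lat [-38.  35.]
0.164 3935 along [-13.   7.] lat [-42.  39.]
side cam [ 0.333 -0.688  0.95 ]
0.062 72 along [-22.  23.] lat [-32.  20.]
0.068 55 along [-24.  34.] lat [-44.   5.]
0.074 89 along [-23.  34.] lat [-41.   4.]
0.08 23 along [-24.  30.] lat [-24.   6.]
0.086 20 along [-24.  17.] lat [-7.  8.]
0.092 38 along [-26.  16.] lat [-7.  8.]
0.098 11 along [-24.  -7.] lat [-5.  7.]
0.104 7 along [-14.  -5.] lat [-6.  6.]
0.11 18 along [-14.   4.] lat [-13.  13.]
0.116 20 along [-15.   5.] lat [-14.   9.]
0.122 15 along [-14.   0.] lat [-14.  13.]
0.128 23 along [-15.   2.] lat [-14.  12.]
0.134 18 along [-15.  -0.] lat [-13.   9.]
0.14 13 along [-13.  -7.] lat [-13.  17.]
0.146 24 along [-16.  -7.] lat [-24.  26.]
0.152 53 along [-17.   4.] lat [-31.  31.]
0.158 62 along [-15.   7.] lat [-36.  36.]
0.164 47 along [-17.   9.] lat [-40.  43.]
```

```bash
python3 -m creep '[[[0,0,0,0],[0,0,0,0],[0,0,0,0],[0,0,0,0],[0,0,-0.2,0],[0,0,-0.2,0],[0,0,-0.2,0],[0,0,-0.2,0],[0,0,0,0],[0,0,0,0]]]' 37
cat > fing.py <<'E'
from h import *
import sys
a0,n=float(sys.argv[1]),'wrist'
s=ctrl.get_state();t=s['position'];print('hold',ctrl.hold_point_z,'t',s['t'],t,s['opening'],s['contact_force'])
p=ctrl.get_image(n); R=cv2.Rodrigues(np.float64(p['rvec']))[0]
v,u=np.mgrid[0:420,0:560]; d=p['depth']; P=((np.stack([u,v,np.ones_like(u)],-1)@np.linalg.inv(K(p)).T*d[...,None])-np.ravel(p['tvec']))@R
a=np.radians(a0); D=P-[t[0],t[1],0]; along=D[...,0]*np.cos(a)+D[...,1]*np.sin(a); lat=-D[...,0]*np.sin(a)+D[...,1]*np.cos(a)
m=(d>0)&(abs(along)<.016)&(abs(lat)<.045)&(P[...,2]>t[2]-.01)&(P[...,2]<.17)
for z in np.arange(t[2]-.01,.17,.006):
    k=m&(abs(P[...,2]-z-.003)<.003)
    if k.sum(): print(round(z,3),k.sum(),'along',(np.percentile(along[k],[2,98])*1e3).round(),'lat',(np.percentile(lat[k],[2,15,50,85,98])*1e3).round())
E
python3 fing.py 42
```

```text
t: 7.5
position: [0.6156, 0.23, 0.05]
orientation: [-0.357, 0.934, 0.0, -0.0]
contact_force: [0.8, -0.1, -0.5]
opening: 0.0316
gripper_force: 0.0
hold 0.0187 t 7.5 [0.61556113 0.23004695 0.04997248] 0.031639834918469736 [ 0.75526775 -0.11731663 -0.48531259]
0.04 71 along [-15.  -1.] lat [-44. -42. -40. -29.  21.]
0.046 109 along [-16.   0.] lat [-44. -43. -40.  18.  20.]
0.052 227 along [-16.   2.] lat [-45. -42.  17.  32.  38.]
0.058 2095 along [-15.   7.] lat [-43. -35. -24.  29.  36.]
0.064 2985 along [-15.  15.] lat [-43. -18. -10.  14.  19.]
0.07 54 along [11. 16.] lat [-45. -44. -42. -18. -17.]
0.076 1 along [16. 16.] lat [-18. -18. -18. -18. -18.]
0.082 206 along [-12.   9.] lat [-23. -17. -17.  15.  20.]
0.088 506 along [-12.   9.] lat [-29. -23.  -1.  20.  26.]
0.094 2942 along [-15.  15.] lat [-28.  -6.   0.   7.  25.]
0.1 1244 along [-15.  14.] lat [-29. -20.   1.  18.  27.]
0.106 838 along [-12.   9.] lat [-30. -25.  14.  23.  27.]
0.112 692 along [-12.   9.] lat [-28. -21. -17.  18.  22.]
0.118 1387 along [-13.  10.] lat [-28. -19. -17.  16.  24.]
0.124 1690 along [-15.   3.] lat [-41. -33.  16.  31.  40.]
0.13 2870 along [-15.  10.] lat [-44. -37.  15.  35.  43.]
0.136 7078 along [-13.  10.] lat [-44. -40.  21.  39.  44.]
0.142 2487 along [-13.  11.] lat [-45. -43.  38.  42.  45.]
0.148 1679 along [-13.   8.] lat [-45. -44.  41.  43.  45.]
0.154 3008 along [-13.   1.] lat [-44.  -8.  10.  44.  45.]
0.16 2654 along [-13.  -7.] lat [-12.  -9.  -1.   8.  45.]
0.166 1191 along [-13. -11.] lat [-26.  -9.  -2.   6.  23.]
```

The fingertips really sit about 31 mm above the reported TCP z, so I'll correct for that from here on. I'll lower a little more and grip.

```bash
python3 -m creep '[[[0,0,-0.15,0],[0,0,-0.15,0],[0,0,0,0],[0,0,0,0],[0,0,0,0],[0,0,0,0],[0,0,0,0],[0,0,0,0],[0,0,0,0],[0,0,0,0]]]' 37
python3 -m creep '[[[0,0,0,0],[0,0,0,0],[0,0,0,0],[0,0,0,0],[0,0,0,0],[0,0,0,0],[0,0,0,0],[0,0,0,0],[0,0,0,0],[0,0,0,0]]]' 0
```

```text
t: 8.55
position: [0.6156, 0.2301, 0.0412]
orientation: [-0.357, 0.934, -0.0, 0.0]
contact_force: [-0.1, 0.5, 0.1]
opening: 0.0313
gripper_force: 0.0
t: 9.55
position: [0.6148, 0.2308, 0.0414]
orientation: [-0.357, 0.934, 0.001, -0.0]
contact_force: [-6.1, 5.2, 5.4]
opening: 0.0127
gripper_force: 59.7
```

```bash
python3 -m creep '[[[0,0,0.009,-1],[0,0,0.009,-1],[0,0,0.009,-1],[0,0,0.009,-1],[0,0,0.009,-1],[0,0,0.009,-1],[0,0,0.009,-1],[0,0,0.009,-1],[0,0,0.009,-1],[0,0,0.009,-1]]]'
python3 -m creep '[[[0,0,0.009,-1],[0,0,0.009,-1],[0,0,0.009,-1],[0,0,0.009,-1],[0,0,0.009,-1],[0,0,0.009,-1],[0,0,0.009,-1],[0,0,0.009,-1],[0,0,0.009,-1],[0,0,0,0]]]'
python3 - <<'E'
from h import *
s=ctrl.get_state();o=s['orientation'];print(np.degrees(2*np.arctan2(o[1],o[0]))-90,s['joint_positions'][5],s['wrist_torque'])
p=ctrl.get_image('wrist')
# white-line / red-mark on wrist view
c=s['position'][:2];h=0.04;out=[]
for z in (0.1045,0.059):
    W=[[c[0]+h,c[1]+h,z],[c[0]+h,c[1]-h,z],[c[0]-h,c[1]-h,z],[c[0]-h,c[1]+h,z]]
    M=cv2.getPerspectiveTransform(np.float32(proj(p,W)),np.float32([[0,0],[400,0],[400,400],[0,400]]))
    out.append(cv2.warpPerspective(p['image'],M,(400,400),flags=cv2.INTER_CUBIC))
cv2.imwrite('pics/k4.png',np.hstack(out)[:,:,::-1])
E
```

```text
t: 10.55
position: [0.6145, 0.231, 0.044]
orientation: [0.16, 0.987, 0.0, -0.001]
contact_force: [-6.8, 7.5, 6.0]
opening: 0.0129
gripper_force: 59.8
t: 11.55
position: [0.6146, 0.2314, 0.0464]
orientation: [0.59, 0.807, 0.0, -0.001]
contact_force: [-5.0, 9.6, 5.2]
opening: 0.0131
gripper_force: 59.9
17.61866954442587 -0.04049680654771766 [ 1.73169172  1.32204824 -0.05741491]
```

View pics/k4.png

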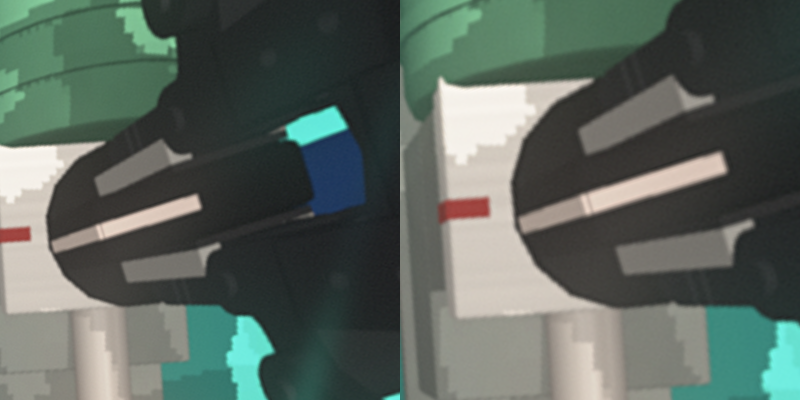

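The line is at 107.5° and the mark at about 94.3°, so 13° remain.

```bash
python3 -m creep '[[[0,0,0.009,-0.8],[0,0,0.009,-0.8],[0,0,0.007,-0.6],[0,0,0,0],[0,0,0,0],[0,0,0,0],[0,0,0,0],[0,0,0,0],[0,0,0,0],[0,0,0,0]]]'
python3 -m creep '[[[0,0,0,0],[0,0,0,0],[0,0,0,0],[0,0,0,0],[0,0,0.3,0],[0,0,0.6,0],[0,0,0.8,0],[0,0,0.8,0],[0,0,0.8,0],[0,0,0.8,0]]]' 26
python3 - <<'E'
from h import *
for i in range(5):p=ctrl.get_image('wrist')
s=ctrl.get_state();o=s['orientation'];print(s['position'],np.degrees(2*np.arctan2(o[1],o[0]))-90)
c=np.array([.6152,.2303]);h=0.04;out=[]
for z in (0.1045,0.059):
    W=[[c[0]+h,c[1]+h,z],[c[0]+h,c[1]-h,z],[c[0]-h,c[1]-h,z],[c[0]-h,c[1]+h,z]]
    M=cv2.getPerspectiveTransform(np.float32(proj(p,W)),np.float32([[0,0],[400,0],[400,400],[0,400]]))
    out.append(cv2.warpPerspective(p['image'],M,(400,400),flags=cv2.INTER_CUBIC))
I=np.hstack(out);cv2.imwrite('pics/k5.png',I[:,:,::-1])
for l in ['bit_m_block','clamp_seat']: print(l,[(np.round(q['centre'],4).tolist(),round(q['confidence'],2)) for q in ctrl.spot_point(p,l)[:3]])
# bright line pixels on top plane image
A=out[0].astype(int);g=(A.min(2)>150);g[:, :0]=0
n,lab,st,ce=cv2.connectedComponentsWithStats(g.astype(np.uint8))
for i in range(1,n):
    if 300<st[i][4]<6000:
        v,u=np.nonzero(lab==i);d=cv2.fitLine(np.float32(np.c_[-v,-u]),cv2.DIST_L2,0,.01,.01).ravel();print(st[i],np.degrees(np.arctan2(d[1],d[0])))
E
```

```text
t: 12.6
position: [0.6146, 0.2314, 0.047]
orientation: [0.678, 0.735, 0.0, -0.001]
contact_force: [-6.3, 10.8, 2.7]
opening: 0.0129
gripper_force: 59.7
t: 13.6
position: [0.6156, 0.23, 0.1718]
orientation: [0.678, 0.735, 0.0, 0.0]
contact_force: [-0.2, 0.2, 0.7]
opening: 0.0221
gripper_force: 0.0
[0.61536586 0.22994439 0.16994793] 4.638320314694582
bit_m_block [([0.5388, 0.2251, 0.0399], 0.98)]
clamp_seat []
[ 158   90  120   73 3866] 68.75743
[  87  198  105   20 1424] -86.05542
[ 208  233   79   62 2998] -48.82428
[ 120  302   49   98 2977] 9.066449
```

View pics/k5.png

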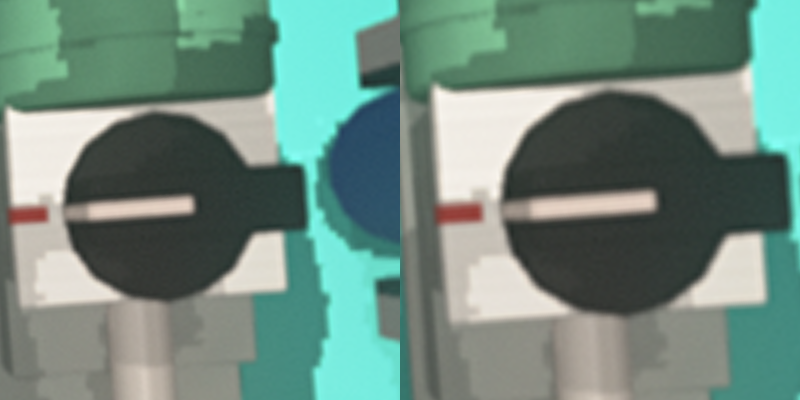

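The line is at 94.0° and the mark at about 93.7°, so the knob is set. Next is the medium bit.

```bash
python3 -m creep '[[[-0.24,-0.014,0,1],[-0.24,-0.014,0,1],[-0.24,-0.014,0,1],[-0.24,-0.014,0,1],[-0.24,-0.014,0,1],[-0.24,-0.014,0,1],[-0.24,-0.014,0,1],[-0.24,-0.014,0,1],[-0.24,-0.014,0,1],[-0.24,-0.014,0,1]]]' 60
python3 -m creep '[[[0,0,-0.2,0.97],[0,0,-0.2,0.97],[0,0,-0.2,0.97],[0,0,-0.2,0.97],[0,0,-0.4,0.97],[0,0,-0.4,0],[0,0,-0.4,0],[0,0,-0.4,0],[0,0,-0.3,0],[0,0,0,0]]]'
python3 - <<'E'
from h import *
for i in range(3):p=ctrl.get_image('wrist')
s=ctrl.get_state();o=s['orientation'];print(s['position'],np.degrees(2*np.arctan2(o[1],o[0]))-90)
t=s['position']; print(proj(p,t+[0,0,.03]))
for l in ['bit_m_block','clamp_seat']: print(l,[(np.round(q['centre'],4).tolist(),round(q['confidence'],2)) for q in ctrl.spot_point(p,l)[:3]])
R=cv2.Rodrigues(np.float64(p['rvec']))[0]
v,u=np.mgrid[0:420,0:560]; d=p['depth']; P=((np.stack([u,v,np.ones_like(u)],-1)@np.linalg.inv(K(p)).T*d[...,None])-np.ravel(p['tvec']))@R
D=P-[.5435,.2256,0]
k=(d>0)&(abs(D[...,0])<.03)&(abs(D[...,1])<.03)&(abs(P[...,2]-.054)<.004)
q=P[k];print('top',k.sum(),np.percentile(q,[1,50,99],axis=0).round(4)); r=cv2.minAreaRect(np.float32(q[:,:2]*1000));print(r)
for dy in (-.035,-.025,-.018,.018,.025,.035):
    k=(d>0)&(abs(D[...,0])<.012)&(abs(D[...,1]-dy)<.003)&(P[...,2]<.07); print(dy,k.sum(),np.percentile(P[k][:,2],[5,50,95]).round(3) if k.sum() else '')
save(p,'w6.png')
E
```

```text
t: 14.95
position: [0.5428, 0.2257, 0.1693]
orientation: [0.217, 0.976, -0.0, -0.001]
contact_force: [-0.1, -0.8, -0.7]
opening: 0.0511
gripper_force: 0.0
t: 15.95
position: [0.5428, 0.2256, 0.0876]
orientation: [-0.032, 0.999, -0.0, -0.001]
contact_force: [-0.1, -0.0, 0.5]
opening: 0.0511
gripper_force: 0.0
[0.54390515 0.2259728  0.08939082] 93.71997720484165
[[284.12446848 266.34756236]]
bit_m_block [([0.5426, 0.2208, 0.0369], 0.65)]
clamp_seat []
top 2469 [[0.5147 0.2113 0.0501]
 [0.5401 0.2246 0.0552]
 [0.5569 0.2387 0.0568]]
((543.4786987304688, 225.21710205078125), (59.99088668823242, 28.04124641418457), 2.9245755672454834)
-0.035 236 [0.001 0.007 0.008]
-0.025 274 [0.006 0.007 0.008]
-0.018 206 [0.006 0.007 0.009]
0.018 203 [0.006 0.008 0.008]
0.025 269 [0.007 0.008 0.009]
0.035 236 [0.002 0.004 0.008]
```

View pics/w6.png

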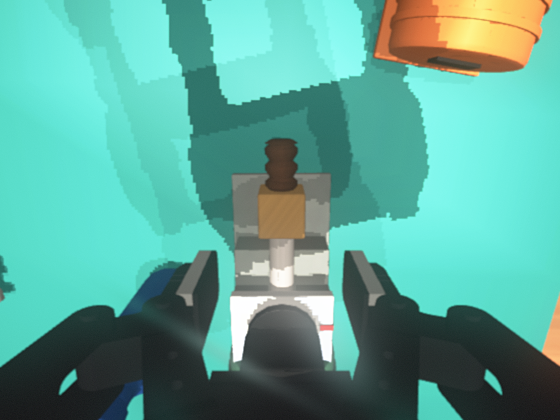

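The block is centred between the fingers at (282,212), with the base plate only 8 mm high. I'll descend and grip.

```bash
python3 -m creep '[[[0,-0.02,-0.6,0],[0,0,-0.6,0],[0,0,-0.6,0],[0,0,-0.6,0],[0,0,-0.4,0],[0,0,-0.3,0],[0,0,0,0],[0,0,0,0],[0,0,0,0],[0,0,0,0]]]'
python3 -m creep '[[[0,0,0,0],[0,0,0,0],[0,0,0,0],[0,0,0,0],[0,0,0,0],[0,0,0,0],[0,0,0,0],[0,0,0,0],[0,0,0,0],[0,0,0,0]]]' 0
```

```text
t: 17.2
position: [0.544, 0.2254, -0.0033]
orientation: [-0.033, 0.999, 0.0, 0.001]
contact_force: [-0.0, -0.3, 0.8]
opening: 0.0514
gripper_force: 0.0
t: 18.2
position: [0.5438, 0.2254, -0.0034]
orientation: [-0.033, 0.999, 0.0, 0.0]
contact_force: [-0.9, -0.7, 6.9]
opening: 0.0268
gripper_force: 59.2
```

```bash
python3 -m creep '[[[-0.1,-0.007,0,0],[-0.2,-0.013,0,0],[-0.25,-0.016,0,0],[-0.25,-0.016,0,0],[-0.25,-0.016,0,0],[-0.25,-0.016,0,0],[-0.25,-0.016,0,0],[-0.25,-0.016,0,0],[0,0,0.3,0],[0,0,0.6,0]]]'
python3 - <<'E'
from h import *
s=ctrl.get_state();print(s['position'],s['contact_force'],s['opening'],s['gripper_force'])
p=ctrl.get_image('top')
for l in 'clip_mid clip_end large_bit bit_s_block'.split(): print(l,[(np.round(q['centre'],4).tolist(),round(q['confidence'],2)) for q in ctrl.spot_point(p,l)[:3]])
E
```

```text
t: 19.2
position: [0.4879, 0.2214, 0.0226]
orientation: [-0.033, 0.999, -0.001, -0.002]
contact_force: [0.2, 0.6, 0.2]
opening: 0.0269
gripper_force: 59.1
[0.48788811 0.22135982 0.02258342] [0.15396906 0.63427047 0.18854468] 0.026942012236444185 59.12148177623749
clip_mid [([0.536, -0.2426, 0.0407], 0.64)]
clip_end [([0.5499, -0.304, 0.0377], 0.91)]
large_bit [([0.4839, -0.1891, 0.0411], 0.83)]
bit_s_block [([0.5535, -0.0055, 0.0183], 0.5)]
```

```bash
python3 -m creep '[[[0,0,0.7,0],[0,-0.4,0.7,0],[0.03,-0.9,0.7,0.1],[0.03,-0.98,0.5,0.1],[0.03,-0.98,0,0.1],[0.03,-0.98,0,0.1],[0.03,-0.98,0,0.1],[0.03,-0.98,0,0.1],[0.03,-0.98,0,0.1],[0.03,-0.98,0,0.1]]]'
python3 -m creep '[[[0.04,-0.98,0,0.1],[0.04,-0.98,0,0.1],[0.04,-0.98,0,0.1],[0.04,-0.98,0,0.1],[0.04,-0.98,0,0.1],[0.04,-0.98,0,0.1],[0.03,-0.98,0,0.1],[0.03,-0.9,0,0.1],[0,-0.4,0,0.1],[0,0,0,0]]]'
python3 - <<'E'
from h import *
for i in range(3):p=ctrl.get_image('wrist')
s=ctrl.get_state();o=s['orientation'];print(s['position'],np.degrees(2*np.arctan2(o[1],o[0]))-90,s['opening'])
for l in 'clip_mid clip_end large_bit bit_m_block'.split(): print(l,[(np.round(q['centre'],4).tolist(),round(q['confidence'],2),proj(p,q['centre']).round().tolist()) for q in ctrl.spot_point(p,l)[:3]])
save(p,'w7.png')
E
```

```text
t: 20.45
position: [0.4962, -0.0241, 0.1004]
orientation: [-0.075, 0.997, 0.0, -0.001]
contact_force: [0.5, 0.2, -1.5]
opening: 0.0274
gripper_force: 59.3
t: 21.45
position: [0.5055, -0.2688, 0.1004]
orientation: [-0.121, 0.993, 0.0, -0.0]
contact_force: [0.1, 0.1, -2.5]
opening: 0.0269
gripper_force: 59.4
[ 0.50543518 -0.26662064  0.10067381] 103.95467711058456 0.026541595504354434
clip_mid []
clip_end [([0.556, -0.3019, 0.0374], 0.56, [[216.0, 261.0]])]
large_bit [([0.4845, -0.1914, 0.0433], 0.9, [[403.0, 204.0]])]
bit_m_block [([0.5029, -0.2681, 0.1408], 0.59, [[283.0, 271.0]])]
```

View pics/w7.png

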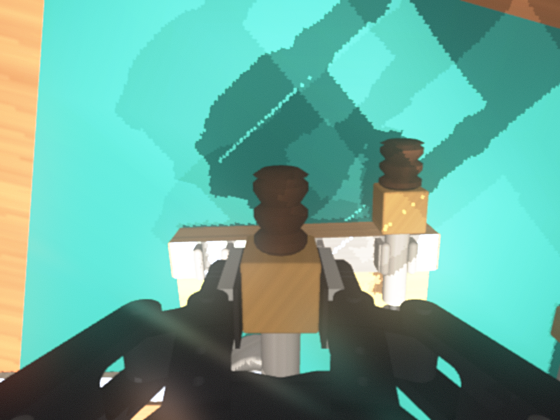

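```bash
python3 - <<'E'
from h import *
p=ctrl.get_image('wrist');R=cv2.Rodrigues(np.float64(p['rvec']))[0]
v,u=np.mgrid[0:420,0:560]; d=p['depth']; P=((np.stack([u,v,np.ones_like(u)],-1)@np.linalg.inv(K(p)).T*d[...,None])-np.ravel(p['tvec']))@R
im=p['image'].astype(int)
def rect(k,n):
    q=P[k]; print(n,k.sum(),q[:,2].mean().round(4) if len(q) else '',cv2.minAreaRect(np.float32(q[:,:2]*1000)) if len(q) else '')
D=P-[.4845,-.1914,0]
rect((d>0)&(np.hypot(D[...,0],D[...,1])<.024)&(abs(P[...,2]-.055)<.0025)&(im[...,0]-im[...,2]>40),'block')
w=(d>0)&(P[...,0]>.49)&(P[...,0]<.6)&(P[...,1]<-.15)&(P[...,1]>-.36)
print(np.histogram(P[w][:,2],bins=np.arange(0,.07,.004)))
e=np.array([np.cos(np.radians(14)),np.sin(np.radians(14))]);f=np.array([-e[1],e[0]])
A=(P[...,:2]-[.5365,-.2425])@e;B=(P[...,:2]-[.5365,-.2425])@f
# jaw tops
k=w&(abs(P[...,2]-.047)<.004)
h,ed=np.histogram(B[k]*1000,bins=np.arange(-95,95,4)); print([(int(a),int(c)) for a,c in zip(ed,h) if c])
print('jaw A',np.percentile(A[k],[2,98]))
# front edge: min A per B bin for rail top (z>.015)
E=[]
for b in np.arange(-.1,.1,.006):
    k=w&(P[...,2]>.012)&(P[...,2]<.046)&(abs(B-b)<.003)
    if k.sum()>5: E.append((b,np.percentile(A[k],3)))
E=np.array(E);print((E*1000).round(1).tolist())
E
python3 - <<'E'
from h import *
# same spot-points again, averaged over fresh frames
for n in('top','side'):
  acc={}
  for i in range(4):
    p=ctrl.get_image(n)
    for l in ('clip_mid','clip_end','large_bit'):
      r=[q for q in ctrl.spot_point(p,l) if q['confidence']>.5 and q['centre'][1]<-.15]
      if r: acc.setdefault(l,[]).append(r[0]['centre'])
  for l in acc: print(n,l,len(acc[l]),np.median(acc[l],0).round(4),np.std(acc[l],0).round(4))
E
```

```text
block 1951 0.0554 ((485.5724792480469, -193.83871459960938), (31.793411254882812, 28.074222564697266), 16.554237365722656)
(array([11228,  1050,   474,   299,   309,   324,   323,   372,  3777,
         173,   252,   807,  1820,   588,   166,     0,     0]), array([0.   , 0.004, 0.008, 0.012, 0.016, 0.02 , 0.024, 0.028, 0.032,
       0.036, 0.04 , 0.044, 0.048, 0.052, 0.056, 0.06 , 0.064, 0.068]))
[(-79, 37), (-75, 155), (-71, 127), (-59, 26), (-55, 62), (-51, 3), (5, 18), (9, 16), (45, 159), (49, 230), (53, 417), (57, 480), (61, 430), (65, 340), (69, 149), (73, 34)]
jaw A [-0.02521992  0.03216515]
[[-94.0, -8.0], [-88.0, -8.2], [-82.0, -8.3], [-76.0, -8.7], [-70.0, -8.7], [-64.0, -9.0], [-58.0, -9.2], [-52.0, -9.4], [-46.0, -9.6], [-40.0, -9.7], [-34.0, -9.9], [2.0, -11.1], [8.0, -11.3], [14.0, -11.4], [20.0, -11.5], [26.0, -11.7], [32.0, -11.9], [38.0, -12.0], [44.0, -34.6], [50.0, -13.1], [56.0, -16.0], [62.0, 35.6], [68.0, -15.7], [74.0, -13.1], [80.0, -13.1], [86.0, -13.4], [92.0, -13.6]]
top clip_mid 4 [ 0.5356 -0.2408  0.0411] [0.0006 0.0011 0.0009]
top clip_end 4 [ 0.5534 -0.3047  0.0377] [0.0007 0.0009 0.0007]
top large_bit 4 [ 0.4836 -0.1889  0.0411] [0.0019 0.0009 0.0009]
side clip_mid 4 [ 0.5403 -0.247   0.0414] [0.0015 0.0006 0.0009]
side clip_end 4 [ 0.5526 -0.3048  0.0418] [0.0013 0.0005 0.0019]
side large_bit 3 [ 0.4885 -0.1931  0.0408] [0.0013 0.0007 0.0013]
```

```bash
python3 - <<'E'
from h import *
v,u=np.mgrid[0:420,0:560]
e=np.array([np.cos(np.radians(15.7)),np.sin(np.radians(15.7))]);f=np.array([-e[1],e[0]])
def cloud(p):
    R=cv2.Rodrigues(np.float64(p['rvec']))[0]
    return ((np.stack([u,v,np.ones_like(u)],-1)@np.linalg.inv(K(p)).T*p['depth'][...,None])-np.ravel(p['tvec']))@R
p=ctrl.get_image('wrist');P=cloud(p);d=p['depth']
A=((P[...,:2]-[.5365,-.2425])@e)*1e3;B=((P[...,:2]-[.5365,-.2425])@f)*1e3
for lo,hi in ((.046,.051),(.037,.046)):
  k=(d>0)&(P[...,2]>lo)&(P[...,2]<hi)&(A>-11)&(A<12)&(abs(B)<85)
  h,ed=np.histogram(B[k],bins=np.arange(-85,86,1)); print(lo,[(int(a),int(c)) for a,c in zip(ed,h) if c>1])
# large shank/block lateral
k=(d>0)&(abs(P[...,2]-.0545)<.002)&(A>-46)&(A<-23)&(B>40)&(B<80)
print('block B',np.percentile(B[k],[.5,2,50,98,99.5]),'A',np.percentile(A[k],[1,99]))
# held block / shank lateral
t=ctrl.get_state()['position'];k=(d>0)&(P[...,2]>.13)&(P[...,2]<.165)
L=(P[...,:2]-t[:2])@f*1e3;M=(P[...,:2]-t[:2])@e*1e3
im=p['image'].astype(int);k&=(im[...,0]-im[...,2]>40)&(abs(L)<25)&(abs(M)<25)
print('held',np.percentile(L[k],[1,50,99]),np.percentile(M[k],[1,50,99]),np.percentile(P[k][:,2],[5,50,95]))
q=ctrl.get_image('top');Q=cloud(q);d=q['depth']
A=((Q[...,:2]-[.5365,-.2425])@e)*1e3;B=((Q[...,:2]-[.5365,-.2425])@f)*1e3
k=(d>0)&(Q[...,2]>.043)&(Q[...,2]<.056)&(A>-11)&(A<12)&(abs(B)<85)
h,ed=np.histogram(B[k],bins=np.arange(-85,86,3)); print('top',[(int(a),int(c)) for a,c in zip(ed,h) if c])
E
```

```text
0.046 [(-76, 35), (-75, 17), (-74, 42), (-73, 40), (-72, 52), (-71, 51), (-70, 52), (-69, 15), (-57, 9), (-56, 12), (-55, 19), (-54, 12), (-53, 12), (5, 2), (6, 4), (7, 6), (8, 5), (9, 6), (10, 2), (12, 2), (47, 5), (48, 47), (49, 63), (50, 57), (51, 40), (52, 51), (53, 39), (54, 23), (55, 47), (56, 55), (57, 57), (58, 55), (59, 50), (60, 51), (61, 46), (62, 39), (63, 50), (64, 36), (65, 39), (66, 34), (67, 74), (68, 64), (69, 49), (70, 46), (71, 37), (72, 18), (73, 29), (74, 4)]
0.037 [(-76, 9), (-75, 6), (-74, 6), (-73, 6), (-72, 5), (-54, 4), (-53, 7), (-52, 6), (-51, 7), (-50, 4), (8, 6), (9, 6), (10, 7), (11, 8), (47, 24), (48, 85), (49, 6), (50, 8), (51, 4), (53, 4), (55, 2), (70, 4), (71, 5), (72, 5), (73, 6), (74, 3)]
block B [46.80424865 47.09652142 60.17327689 74.02317825 74.40352159] A [-45.77036427 -23.28539362]
held [-14.93938997  -1.459771    11.98421466] [-15.53053847  -4.75546521  11.85544434] [0.15039015 0.15973057 0.16075756]
top [(-16, 1), (-13, 7), (-10, 4), (-7, 3), (5, 4), (8, 8), (11, 3), (47, 3), (50, 5), (53, 8), (56, 7), (59, 7), (62, 9), (65, 9), (68, 5), (71, 9), (74, 2)]
```

The rail yaw is 15.7°, with the mid clip at about (.5366,-.2427) and the end clip at about (.553,-.303). I'll align over the middle clip and descend to just above the jaws.

```bash
python3 -m creep '[[[-0.02,0.16,0,0.1],[-0.02,0.16,0,0.1],[-0.01,0.17,0,0.1],[0,0,-0.5,0],[0,0,-0.5,0],[0,0,-0.5,0],[0,0,-0.5,0],[0,0,-0.35,0],[0,0,-0.17,0],[0,0,0,0]]]'
python3 - <<'E'
from h import *
for i in range(3):p=ctrl.get_image('wrist')
s=ctrl.get_state();o=s['orientation'];print(s['position'],np.degrees(2*np.arctan2(o[1],o[0]))-90,s['contact_force'])
e=np.array([np.cos(np.radians(15.7)),np.sin(np.radians(15.7))]);f=np.array([-e[1],e[0]])
print('tool A,B mm',(s['position'][:2]-[.5365,-.2425])@np.c_[e,f]*1e3)
q=ctrl.get_image('side');a=cv2.resize(q['image'][270:370,250:390],(560,400),interpolation=cv2.INTER_CUBIC)
cv2.imwrite('pics/c8.png',a[:,:,::-1])
E
```

```text
t: 24.55
position: [0.5041, -0.2528, 0.0251]
orientation: [-0.137, 0.991, 0.0, -0.0]
contact_force: [-0.0, 0.3, -2.2]
opening: 0.0272
gripper_force: 59.4
[ 0.50466378 -0.25327968  0.02602912] 105.74732219844259 [ 0.21372992  0.55433465 -1.0901979 ]
tool A,B mm [-33.56545792  -1.76261532]
```

View pics/c8.png

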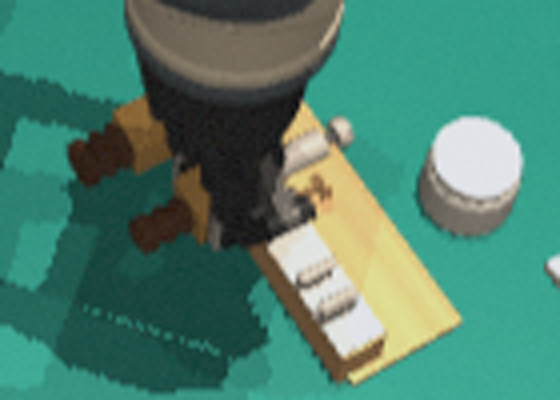

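The bit sits above the middle clip, heads on the same side as the large one. I'll nudge 1.4 mm sideways and press home.

```bash
python3 -m creep '[[[-0.013,0.045,0,0],[0,0,-0.15,0],[0,0,-0.15,0],[0,0,-0.13,0],[0,0,-0.13,0],[0,0,-0.13,0],[0,0,-0.13,0],[0,0,-0.13,0],[0,0,-0.1,0],[0,0,0,0]]]'
python3 - <<'E'
from h import *
for i in range(3): ctrl.get_image('top')
s=ctrl.get_state();print(s['position'],s['contact_force'],s['wrist_torque'],s['opening'])
E
```

```text
t: 25.75
position: [0.5037, -0.2519, -0.0057]
orientation: [-0.137, 0.991, -0.0, -0.0]
contact_force: [-5.8, 0.6, 15.8]
opening: 0.0272
gripper_force: 62.7
[ 0.50367267 -0.25184114 -0.00572968] [-4.95615139  0.55852639 13.82301517] [0.16680491 0.61152998 0.04312708] 0.02682767225875392
```

```bash
python3 -m creep '[[[0,0,0,0],[0,0,0,0],[0,0,0,0],[0,0,0,0],[0,0,0.3,0],[0,0,0.6,0],[0,0,0.8,0],[0,0,0.8,0],[0,0,0.8,0],[0,0,0.7,0]]]' 48
cat > rail.py <<'E'
from h import *
v,u=np.mgrid[0:420,0:560]
e=np.array([np.cos(np.radians(15.7)),np.sin(np.radians(15.7))]);f=np.array([-e[1],e[0]])
for i in range(3):p=ctrl.get_image('wrist')
R=cv2.Rodrigues(np.float64(p['rvec']))[0]
P=((np.stack([u,v,np.ones_like(u)],-1)@np.linalg.inv(K(p)).T*p['depth'][...,None])-np.ravel(p['tvec']))@R
d=p['depth'];A=((P[...,:2]-[.5365,-.2425])@e)*1e3;B=((P[...,:2]-[.5365,-.2425])@f)*1e3
print(ctrl.get_state()['position'])
for n,c in(('large',60.5),('mid',-1.2),('end',-63)):
    k=(d>0)&(abs(B-c)<16)&(A<-17)&(A>-55)&(P[...,2]>.048)&(P[...,2]<.075)
    print(n,k.sum(),'A',np.percentile(A[k],[2,98]).round(1) if k.sum() else '','B',np.percentile(B[k],[2,98]).round(1) if k.sum() else '','z block',np.percentile(P[k][:,2],[10,50,90]).round(4) if k.sum() else '')
    if k.sum(): 
        c=np.polyfit(A[k],P[k][:,2]*1e3,1);print('  tilt slope',c[0])
    k=(d>0)&(abs(B-c[0] if n=='x' else B-{'large':60.5,'mid':-1.2,'end':-63}[n])<3)&(A>13)&(A<45)
    print('  shank z',[ (a,np.round(np.percentile(P[k&(abs(A-a)<3)][:,2],90),4)) for a in (15,20,25,30,35,40) if (k&(abs(A-a)<3)).sum()])
save(p,'rail.png')
for l in ('bit_m_block','clip_end','large_bit','bit_s_block'): print(l,[(np.round(q['centre'],4).tolist(),round(q['confidence'],2)) for q in ctrl.spot_point(p,l)[:3]])
E
python3 rail.py
```

```text
t: 26.9
position: [0.504, -0.2518, 0.1159]
orientation: [-0.137, 0.991, -0.0, 0.0]
contact_force: [-0.0, 0.3, -1.3]
opening: 0.041
gripper_force: 0.0
[ 0.50464161 -0.25218594  0.11564703]
large 2179 A [-54.1 -20.8] B [47.1 73.8] z block [0.0518 0.0553 0.0563]
  tilt slope 0.07235248176595342
  shank z [(15, np.float64(0.0498)), (20, np.float64(0.0494)), (30, np.float64(0.0073))]
mid 1923 A [-53.4 -21.4] B [-14.9  11.7] z block [0.0512 0.0543 0.0552]
  tilt slope 0.06739034980816579
  shank z [(15, np.float64(0.0506)), (20, np.float64(0.0505)), (25, np.float64(0.0504)), (30, np.float64(0.0505)), (35, np.float64(0.0501)), (40, np.float64(0.0505))]
end 0 A  B  z block 
  shank z [(15, np.float64(0.0346)), (30, np.float64(0.0068))]
bit_m_block [([0.5016, -0.2529, 0.0389], 0.74)]
clip_end [([0.5537, -0.3044, 0.0383], 0.91)]
large_bit [([0.487, -0.1898, 0.0416], 0.75)]
bit_s_block [([0.553, -0.0053, 0.0134], 0.9)]
```

View pics/rail.png

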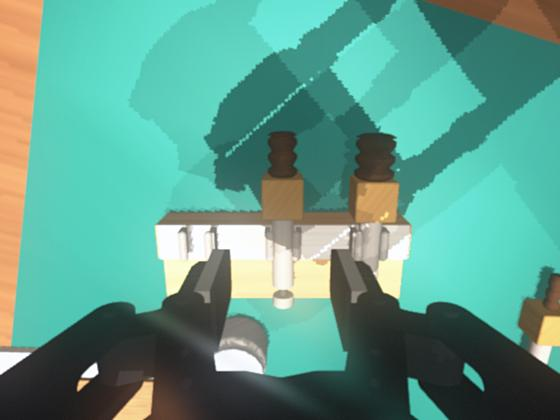

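The medium bit is home: its block top is at .0543, level with the large one's, and its shank is level. Next is the small bit.

```bash
python3 -m creep '[[[0.16,0.5,0,0],[0.16,0.9,0,0],[0.16,0.9,0,0],[0.16,0.9,0,0],[0.16,0.9,0,0],[0.16,0.9,0,0],[0.16,0.9,0,0],[0.16,0.9,0,0],[0.16,0.9,0,0],[0.16,0.53,0,0]]]' 60
cat > small.py <<'E'
from h import *
v,u=np.mgrid[0:420,0:560]
for i in range(4):p=ctrl.get_image('wrist')
s=ctrl.get_state();o=s['orientation'];print(s['position'],'yaw_y',np.degrees(2*np.arctan2(o[1],o[0]))-90)
R=cv2.Rodrigues(np.float64(p['rvec']))[0];d=p['depth']
P=((np.stack([u,v,np.ones_like(u)],-1)@np.linalg.inv(K(p)).T*d[...,None])-np.ravel(p['tvec']))@R
r=ctrl.spot_point(p,'bit_s_block');print([(np.round(q['centre'],4).tolist(),round(q['confidence'],2)) for q in r[:2]])
c=np.array([.5535,-.0055])
D=np.hypot(P[...,0]-c[0],P[...,1]-c[1])
k=(d>0)&(D<.026)&(abs(P[...,2]-.029)<.0025); q=np.float32(P[k][:,:2]*1e3);print('block',k.sum(),cv2.minAreaRect(q))
w=(d>0)&(D<.11)&(P[...,2]>.006)&(P[...,2]<.045); q=np.float32(P[w][:,:2]*1e3);l=cv2.fitLine(q,cv2.DIST_HUBER,0,.01,.01).ravel();print('axis',np.degrees(np.arctan2(l[1],l[0])),l,cv2.minAreaRect(q))
save(p,'s.png')
E
python3 small.py
```

```text
t: 28.25
position: [0.5515, -0.0023, 0.1135]
orientation: [-0.138, 0.99, 0.0, -0.001]
contact_force: [-1.1, 0.2, 0.6]
opening: 0.0511
gripper_force: 0.0
[ 0.55179292 -0.00486837  0.11369639] yaw_y 105.78992205925948
[([0.5549, -0.0043, 0.0128], 0.63)]
block 1435 ((555.3294677734375, -5.36585807800293), (28.63584327697754, 27.646665573120117), 15.026016235351562)
axis 13.414448 [ 9.7271740e-01  2.3199321e-01  5.7047131e+02 -1.9291735e+00] ((574.915771484375, -0.28232574462890625), (128.216064453125, 27.70913314819336), 14.636038780212402)
```

View pics/s.png

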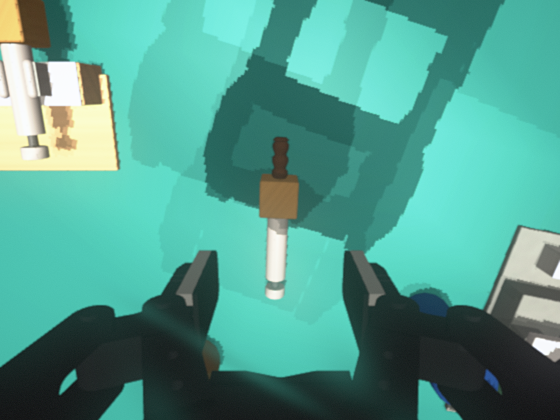

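Small bit: the block is at (280,197), nearly aligned with the fingers, with its yaw about 14.8°. I'll descend and grip.

```bash
python3 -m creep '[[[0.06,0,-0.5,-0.17],[0.06,0,-0.5,0],[0,0,-0.6,0],[0,0,-0.6,0],[0,0,-0.6,0],[0,0,-0.6,0],[0,0,-0.6,0],[0,0,-0.4,0],[0,0,-0.22,0],[0,0,0,0]]]'
python3 -m creep '[[[0,0,0,0],[0,0,0,0],[0,0,0,0],[0,0,0,0],[0,0,0,0],[0,0,0,0],[0,0,0,0],[0,0,0,0],[0,0,0,0],[0,0,0,0]]]' 0
```

```text
t: 29.5
position: [0.5552, -0.0053, -0.0252]
orientation: [-0.128, 0.992, 0.0, -0.0]
contact_force: [-0.5, 0.6, 0.4]
opening: 0.0512
gripper_force: 0.0
t: 30.5
position: [0.556, -0.005, -0.0237]
orientation: [-0.128, 0.992, -0.0, 0.001]
contact_force: [-2.0, -0.8, 6.3]
opening: 0.027
gripper_force: 59.7
```

```bash
python3 -m creep '[[[0,0,0.4,0],[0,0,0.7,0],[0,0,0.8,0],[0,0,0.8,0],[-0.07,-0.5,0.8,0],[-0.1,-0.8,0.6,0.03],[-0.1,-0.9,0,0.03],[-0.1,-0.9,0,0.03],[-0.1,-0.9,0,0.03],[-0.1,-0.9,0,0.03]]]'
python3 -m creep '[[[-0.1,-0.9,0,0],[-0.1,-0.9,0,0],[-0.1,-0.9,0,0],[-0.1,-0.9,0,0],[-0.1,-0.9,0,0],[-0.1,-0.5,0,0],[-0.1,-0.2,0,0],[0,0,0,0],[0,0,0,0],[0,0,0,0]]]'
python3 - <<'E'
from h import *
for i in range(3):p=ctrl.get_image('wrist')
s=ctrl.get_state();o=s['orientation'];print(s['position'],np.degrees(2*np.arctan2(o[1],o[0]))-90,s['opening'])
print('to go',(np.array([.5206,-.3115])-s['position'][:2])/.03)
t=s['position'];e=np.array([np.cos(np.radians(15.7)),np.sin(np.radians(15.7))]);f=np.array([-e[1],e[0]])
v,u=np.mgrid[0:420,0:560];R=cv2.Rodrigues(np.float64(p['rvec']))[0];d=p['depth']
P=((np.stack([u,v,np.ones_like(u)],-1)@np.linalg.inv(K(p)).T*d[...,None])-np.ravel(p['tvec']))@R
L=(P[...,:2]-t[:2])@f*1e3;M=(P[...,:2]-t[:2])@e*1e3;im=p['image'].astype(int)
k=(d>0)&(P[...,2]>.13)&(P[...,2]<.175)&(im[...,0]-im[...,2]>40)&(abs(L)<25)&(abs(M)<25)
print('held',np.percentile(L[k],[1,50,99]),np.percentile(M[k],[1,50,99]),'ztop-z',np.percentile(P[k][:,2],[5,50,95])-t[2])
print('tilt',np.polyfit(M[k],P[k][:,2]*1e3,1)[0])
A=((P[...,:2]-[.5365,-.2425])@e)*1e3;B=((P[...,:2]-[.5365,-.2425])@f)*1e3
k=(d>0)&(P[...,2]>.046)&(P[...,2]<.051)&(A>-11)&(A<12)&(abs(B)<85)
h,ed=np.histogram(B[k],bins=np.arange(-85,86,1)); print([(int(a),int(c)) for a,c in zip(ed,h) if c>1])
E
```

```text
t: 31.5
position: [0.5383, -0.1529, 0.0995]
orientation: [-0.136, 0.991, -0.0, 0.0]
contact_force: [0.4, 0.1, -1.1]
opening: 0.027
gripper_force: 59.2
t: 32.5
position: [0.5175, -0.3067, 0.0984]
orientation: [-0.136, 0.991, 0.0, -0.0]
contact_force: [0.0, -0.1, -1.3]
opening: 0.0267
gripper_force: 59.3
[ 0.51759323 -0.30715854  0.09837589] 105.67313019954886 0.026517296302617163
to go [ 0.10022564 -0.14471521]
held [-14.72689616  -1.54770291  11.81036376] [-14.56418538  -4.60337653  12.68652845] ztop-z [0.04029467 0.0529671  0.05401336]
tilt 0.23675232535055024
[(-15, 14), (-14, 32), (-13, 32), (-12, 35), (-11, 32), (-10, 42), (-9, 28), (-8, 32), (-7, 57), (-6, 54), (-5, 57), (-4, 54), (-3, 51), (-2, 48), (-1, 48), (0, 48), (1, 40), (2, 41), (3, 41), (4, 36), (5, 65), (6, 58), (7, 51), (8, 47), (9, 35), (10, 26), (11, 34), (12, 3), (47, 19), (48, 49), (49, 81), (50, 59), (51, 50), (52, 42), (53, 31), (54, 20), (55, 49), (56, 67), (57, 58), (58, 53), (59, 65), (60, 45), (61, 48), (62, 36), (63, 34), (64, 42), (65, 27), (66, 40), (67, 84), (68, 64), (69, 50), (70, 47), (71, 33), (72, 6), (73, 16), (74, 7)]
```

```bash
python3 -m creep '[[[0.05,-0.07,0,0],[0.05,-0.07,0,0],[0,0,-0.4,0],[0,0,-0.5,0],[0,0,-0.5,0],[0,0,-0.5,0],[0,0,-0.38,0],[0,0,0,0],[0,0,0,0],[0,0,0,0]]]'
python3 - <<'E'
from h import *
s=ctrl.get_state();t=s['position'];print(t,s['contact_force'])
print('to go',(np.array([.5206,-.3115])-t[:2])/.03, (.0000-t[2])/.03)
E
```

```text
t: 33.65
position: [0.5208, -0.3123, 0.0305]
orientation: [-0.136, 0.991, -0.0, 0.0]
contact_force: [-0.2, -0.9, -1.6]
opening: 0.0269
gripper_force: 59.3
[ 0.52078298 -0.31233073  0.03052941] [-0.21158511 -0.93468419 -1.59514541]
to go [-0.00609944  0.02769103] -1.0176471335774295
```

```bash
python3 -m creep '[[[-0.01,0.03,-0.1,0],[0,0,-0.15,0],[0,0,-0.14,0],[0,0,-0.13,0],[0,0,-0.13,0],[0,0,-0.13,0],[0,0,-0.13,0],[0,0,-0.11,0],[0,0,0,0],[0,0,0,0]]]'
python3 -m creep '[[[0,0,0,0],[0,0,0,0],[0,0,0,0],[0,0,0,0],[0,0,0.3,0],[0,0,0.6,0],[0,0,0.8,0],[0,0,0.8,0],[0,0,0.8,0],[0,0,0.8,0]]]' 48
python3 rail.py
```

```text
t: 34.65
position: [0.5199, -0.3115, -0.0001]
orientation: [-0.136, 0.991, -0.0, -0.0]
contact_force: [-6.1, 0.0, 15.6]
opening: 0.0268
gripper_force: 62.6
t: 35.65
position: [0.52, -0.3111, 0.124]
orientation: [-0.136, 0.991, -0.0, 0.0]
contact_force: [0.8, -0.0, 1.1]
opening: 0.041
gripper_force: 0.0
[ 0.52094685 -0.31170216  0.12438315]
large 2148 A [-54.1 -20.7] B [46.9 73.8] z block [0.0511 0.0554 0.0564]
  tilt slope 0.06655960170089753
  shank z [(15, np.float64(0.0506)), (20, np.float64(0.0502)), (25, np.float64(0.05)), (30, np.float64(0.05)), (35, np.float64(0.0499)), (40, np.float64(0.0474))]
mid 1854 A [-53.5 -21.5] B [-15.5  11.4] z block [0.0501 0.0544 0.0554]
  tilt slope 0.07239212706041917
  shank z [(15, np.float64(0.0504)), (20, np.float64(0.0504)), (30, np.float64(0.0079))]
end 1668 A [-48.8 -20.9] B [-76.5 -49.9] z block [0.0533 0.0544 0.0554]
  tilt slope 0.0204751660290426
  shank z [(15, np.float64(0.0504)), (20, np.float64(0.0502)), (25, np.float64(0.0503)), (30, np.float64(0.0506)), (35, np.float64(0.0501)), (40, np.float64(0.0504))]
bit_m_block [([0.5001, -0.253, 0.038], 0.6)]
clip_end [([0.5544, -0.3013, 0.0366], 0.84), ([0.4876, -0.1918, 0.042], 0.51)]
large_bit [([0.4833, -0.1902, 0.0407], 0.84)]
bit_s_block [([0.5184, -0.3119, 0.0377], 0.73)]
```

View pics/rail.png

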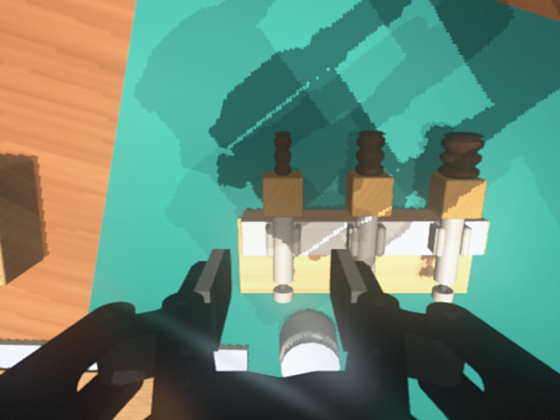

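The rail now runs large, medium, small, with blocks and shanks level. I'll check the loose objects once more, then hand in.

```bash
python3 - <<'E'
from h import *
p=ctrl.get_image('side')
for l in 'glue_mid wax_mid paint_mid spool_mid'.split(): print(l,[np.round(q['centre'],3).tolist() for q in ctrl.spot_point(p,l)[:1]])
print(ctrl.close_job())
E
```

```text
glue_mid [[0.628, 0.142, 0.064]]
wax_mid [[0.655, -0.252, 0.024]]
paint_mid []
spool_mid [[0.386, 0.026, 0.028]]
the job is handed in; nothing more can be done
None
```

The job is handed in, with about 36 of the 72 s used: the knob's white line stands within about half a degree of the red mark, the medium and small bits are clicked home so the rail runs large, medium, small with all blocks on the same side, and the glue, wax and spool had not moved (the network missed the paint jar in the last look, but the arm never went near it).

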